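Check a brake caliper's pad gap with a blade gauge

ROBOT

A 7-joint arm with a two-finger parallel gripper is mounted at the origin on the work surface. World frame = base frame: x ahead of the robot, y to its left, z up, the work surface at z = 0. Lengths are in m, angles in rad, forces in N, time in s.
With the tool pointing down it reaches from about 0.425 to 0.925 m from the base axis. Payload 6.8 kg.
Tool frame: the origin (TCP) lies at the very end of the fingers, on their centre line; the grasp point (between the pads) lies 19 mm behind it (ctrl.grasp_offset is the z of the grasp point in the tool frame, in m); z points along the fingers, y is the direction in which the jaws open and shut (so a half turn about z gives the same grasp; the last joint's range is limited). The gripper opens to 88 mm and grips with 3 to 60 N. Pads are 20 mm wide; open, the fingers measure 115 mm over their backs; the gripper's body (75 mm by 178 mm) begins 61 mm behind the grasp point.
Start: joints at [-1.426, 0.477, 0.022, 1.555, -0.011, 1.109, -0.083], TCP at [0.169, 0.654, 0.223] pointing down, gripper open.
Joint ranges: [-2.96, 2.96], [-0.34, 2.1], [-1.41, 1.46], [0.24, 2.44], [-1.37, 4.51], [0.17, 1.92], [-2.96, 2.96]. Speed limits (rad/s): [2.39, 2.39, 3.14, 3.14, 3.14, 3.14, 3.14].

INTERFACE

Orientations are given as [roll, pitch, yaw] about the fixed x, y, z axes, in that order (R = Rz(yaw) Ry(pitch) Rx(roll)).
In Python, from station import ctrl gives the robot as it stands.
- The arm moves only by the tool drive_tool, never from a script. Its argument "targets" is a list of rows, each an object with "jaw": the opening, from -1 (shut) to 1 (fully open), so that 0 is half open; "slide": the shift along the tool's x, y, z in m, a list of three; "turn": the turn about the tool's z in rad. A call has 1 to 8 rows; each row is the pose to reach, as a shift and turn from the pose commanded when the call began, along the tool's axes at that moment; what a row does not reach only later rows make up. A row lasts 1/10 s, in which the tool goes at most 50 mm and 8.59 degrees, less where a joint would pass 70% of its speed; a pose out of reach is approached as far as the arm can. A call with a gripper value outside its range is refused whole. The fingers move at their own pace and stop on an object; the grip force is fixed at half the most. Time passes only in rows, so rows that repeat a pose let the fingers close. It gives the time, the measured TCP pose, the force and the opening at its end, in the units of the state.
- ctrl.observe(): the state, without advancing time (a new reading comes with each control period).
- ctrl.camera(name): name is "side" or "top" or "wrist"; returns the picture (400x640x3 uint8, red, green, blue); there is no depth.
- ctrl.get_calibration(name): a dict with "fovy" (degrees; the focal length in pixels is half the picture's height over the tangent of half this angle, whatever the lens; pixels are square), "cx", "cy" (the principal point, pixels), "R" (3x3) and "t" (3): a world point X has camera coordinates R X + t; the wrist camera has in their place "mount" (4x4, takes a point from camera to tool coordinates, whose origin is the TCP and whose axes are the flange's). Camera axes: x right, y down, z forward; pixel columns grow to the right and rows downward; lengths in m; the calibration is good to about 2 mm. A picture is of the moment at which its call begins: read the wrist's pose just before it. get_calibration takes no time and is no camera call.
- ctrl.job_done(): hands the job in, once; it reports no verdict.
The state is a dict: "time_s": time; "qpos": joint angles; "qd": joint speeds; "joint_torque": joint torques, N m; "eef_pos": TCP position; "tcp_rot": TCP orientation; "wrist_force": force on the tool from outside, world axes, zero at the start; "torque": the same for the moment, N m; "width": finger opening in m.
Only numpy, scipy, OpenCV 4.12 (cv2) and the standard library are available. Lean on these libraries where they do the work, as an engineer would, in place of code of your own. Each camera call takes 0.05 s, during which the arm holds its last target.

TASK

Pull the cabinet's drawer right out to its stop, take out the flat gauge with the orange fin and leave the drawer out, with its other contents still in it. Then lay the gauge flat on the aluminium block in front of the black brake caliper and slide it, tip first, into the pad gap until the caliper's front face lies across the green band: all the bare steel is inside and all the red is still outside. Leave it lying there, and do not knock over or push aside anything else.

Things in the scene. Friction and masses are not known exactly. Their poses are not given: they have to be found in the camera images.
- gauge: The gauge, 120 g: flat blade 83 long (x) x 36 wide x 6 thick, upright orange fin at its tail. Origin: centre of the blade's underside; +x to the tip, z up. From the tip (x = 41.5) back: bare steel 55 (to x = -13.5), green band 10 (to -23.5), red 18 (to -41.5). Starts lying in the drawer, tip towards the drawer's left (+y), give or take 25 degrees.
- gauge_tip (a point): Middle of the tip edge of the gauge at its underside, 41.5 ahead of the gauge's origin; axes as the gauge.
- gauge_fin (a point): Centre of the orange fin, 35.5 behind the gauge's origin, 21 above its underside. Fin: 12 thick along the gauge's x (-41.5 to -29.5), 30 wide along y, standing from 6 to 36 above the underside. Its rear face is flush with the blade's tail end and good to push on.
- caliper_mouth (a point): Middle of the lower edge of the pad gap's mouth, in the caliper's front face, 30 above the bench; x points straight into the gap, away from the robot, z up. The gap is 41 wide, 11 high, 80 deep; its floor is one level surface with the aluminium block in front, which runs out 125 before the mouth and is 110 wide.
- caliper: Black brake caliper, fixed: 100 long, 120 wide, 85 high. Origin on the bench, 105 behind the mouth (same axes). Two silver ears flank the mouth: x = -30 to 0 from it, inner faces 41 apart, 26 high above the block, then flared ends to x = -48, 70 apart. With the gauge home its fin is about 11 from the front face: no finger fits between. Caliper and cabinet may swap sides.
- cabinet_drawer0 (a joint): Drawer travel in m: 0 shut, 0.146 at its stop. It slides towards the cabinet's front (the robot's side) and starts slightly ajar (0.01 to 0.03, its front part open to view from above). Light friction (about 1 N).
- cabinet_drawer0_handle (a point): Middle of the drawer's handle: a level steel bar 11 thick and 120 long along y, 35 in front of the drawer's front panel and 47 above the bench; x points from the handle into the cabinet (the drawer pulls along -x). The panel's top edge is 74 above the bench, the cabinet's top 85.
- drawer_floor (a point): Centre of the drawer's inner floor, 22 above the bench; x into the cabinet. The inside is 170 long (x) and 198 wide (y), the side walls 41 high; the front panel's rear face is 85 before this point.
- cabinet: Red parts cabinet, fixed, 215 deep (x) x 240 wide (y) x 85 high. Origin: centre of its underside; its front looks along -x.
- drawer_pad: Bystander at the back of the drawer: a small brake pad 42 x 22 x 10 lying flat; origin at the centre of its underside.
- socket: Bystander in the drawer: steel socket, 22 across, 30 high, standing; origin at the centre of its underside.
- piston: Bystander standing beside the caliper: aluminium piston, 40 across, 28 high; origin at the centre of its underside.
- spray_can: Bystander: spray can, 64 across, 190 high, between cabinet and caliper; origin at the centre of its underside.
- grease_jar: Bystander: jar with a yellow cap, 60 across, 85 high, standing in front of the gap between cabinet and caliper; origin at the centre of its underside.
- flask: Bystander: grey bottle, 60 across, 160 high, at the left; origin at the centre of its underside.
- driver: Bystander: screwdriver with a green handle, 200 long, 26 thick, lying at the right; origin at its middle, on the underside.
- bench_pad: Bystander: a brake pad 70 x 36 x 10 lying flat in front of the jar; origin at the centre of its underside.

How it is judged:
On the way, in this order (a step that is already met when the one before it is completed fails the run):
1. the drawer is pulled out to its stop (within 8 mm) (value of joint cabinet_drawer0 above 0.137 m), for 0.2 s.
2. the gauge has been taken out of the drawer, to the block in front of the caliper or above it, its tip not yet more than 30 mm in the gap (x of gauge_tip in the frame of caliper_mouth between -0.1 and 0.03 m and y of gauge_tip in the frame of caliper_mouth between -0.05 and 0.05 m), for 0.1 s.
At the end, for the whole second after the job is handed in: The gauge lies flat in the pad gap, tip first and at rest, its tip 54.5 to 65.5 mm past the caliper's front face (the face across the green band) and its length within 0.14 rad of the gap's; the drawer is still out to within 12 mm of its stop, the brake pad and the socket are still in it (x of gauge_tip in the frame of caliper_mouth between 0.0545 and 0.0655 m and y of gauge_tip in the frame of caliper_mouth between -0.006 and 0.006 m and z of gauge_tip in the frame of caliper_mouth between -0.003 and 0.005 m and angle between the x axis of gauge and the x axis of caliper_mouth, either way round below 0.14 rad and angle between gauge's own z axis and vertical below 0.12 rad and linear speed of gauge below 0.02 m/s and value of joint cabinet_drawer0 above 0.133 m and x of drawer_pad in the frame of drawer_floor between -0.09 and 0.09 m and y of drawer_pad in the frame of drawer_floor between -0.105 and 0.105 m and z of drawer_pad in the frame of drawer_floor between -0.01 and 0.03 m and x of socket in the frame of drawer_floor between -0.09 and 0.09 m and y of socket in the frame of drawer_floor between -0.105 and 0.105 m and z of socket in the frame of drawer_floor between -0.01 and 0.03 m); the robot touches nothing.
It fails at once if a bystander on the bench is shifted more than 30 mm (distance of any of spray_can, grease_jar, flask, driver, bench_pad, piston from where it was at the start of the episode above 0.03 m).
It fails at once if a standing bystander is tipped over (more than 0.5 rad) (angle between any of spray_can, grease_jar, flask, piston's own z axis and vertical above 0.5 rad).
It also fails if it takes over 69 s, if anything falls off the work surface, if the arm or the gripper's body presses on something with over 40 N, if the wrist force passes 120 N, or if a joint passes its speed limit or range.

## Working session

There is one attempt and no reset: what is moved stays moved. The work goes in short steps, Python scripts to look and compute and a tool call to move; the robot and the scene stay as the last step left them, time stands still between calls to the robot, and variables do not carry over. Pictures are saved under pics/ and viewed, and the job is handed in when it is done.

Besides the shell and the picture viewer there is one more tool, called after "Call:" in YAML: its name, and indented under it one key for each argument. drive_tool: Moves the arm, as the interface text tells. Its arguments: {"type":"object","properties":{"targets":{"type":"array","items":{"type":"object","properties":{"jaw":{"type":"number"},"slide":{"type":"array","items":{"type":"number"}},"turn":{"type":"number"}}}}},"required":["targets"]}

```bash
ls; mkdir -p pics; python3 - <<'E'
from station import ctrl
import cv2,numpy as np
s=ctrl.observe(); print({k:np.round(v,3) for k,v in s.items()}, ctrl.grasp_offset)
for n in ("side","top","wrist"):
    im=ctrl.camera(n); cv2.imwrite(f"pics/{n}0.png",im[:,:,::-1]); print(n,ctrl.get_calibration(n))
E
```

```text
pics
{'time_s': np.float64(0.0), 'qpos': array([-1.426,  0.478,  0.022,  1.556, -0.012,  1.109, -0.083]), 'qd': array([-0.001, -0.   ,  0.001,  0.   ,  0.   ,  0.002, -0.001]), 'joint_torque': array([-0.0000e+00, -5.8287e+01,  1.5350e+00, -2.7259e+01, -5.4000e-02,
        1.7000e-02,  0.0000e+00]), 'eef_pos': array([0.169, 0.653, 0.222]), 'tcp_rot': array([-3.14 ,  0.   ,  2.889]), 'wrist_force': array([-0.055,  0.317,  0.333]), 'torque': array([-0.016, -0.004,  0.044]), 'width': np.float64(0.088)} -0.0187
side {'fovy': 42.05622049427341, 'cx': 314.9917120844916, 'cy': 210.70399320373804, 'R': array([[ 0.85269291, -0.52230107,  0.0107885 ],
       [-0.30379871, -0.5125614 , -0.80311092],
       [ 0.42499546,  0.68152946, -0.59573186]]), 't': array([-0.49847337,  0.22574567,  1.47836738])}
top {'fovy': 52.551725425246545, 'cx': 323.81821881019874, 'cy': 200.84943357114508, 'R': array([[-8.09788447e-03, -9.99964343e-01, -2.39536581e-03],
       [-9.79624380e-01,  8.41384422e-03, -2.00662105e-01],
       [ 2.00675105e-01,  7.21620203e-04, -9.79657584e-01]]), 't': array([-0.00641537,  0.59678819,  1.23727996])}
wrist {'fovy': 60.303774986820564, 'cx': 316.26270553117683, 'cy': 192.66287582604934, 'mount': array([[ 1.36973174e-05, -9.57647130e-01, -2.87944394e-01,
         7.87087872e-02],
       [ 9.99998436e-01,  5.22286743e-04, -1.68945503e-03,
         1.23737060e-04],
       [ 1.76829130e-03, -2.87943920e-01,  9.57645640e-01,
        -1.61461509e-01],
       [ 0.00000000e+00,  0.00000000e+00,  0.00000000e+00,
         1.00000000e+00]])}
```

View pics/top0.png

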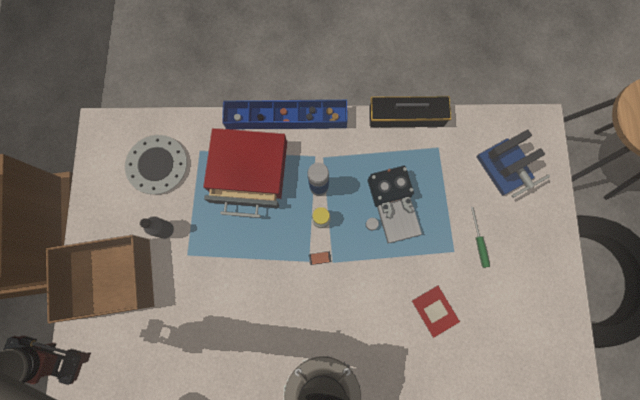

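View pics/side0.png

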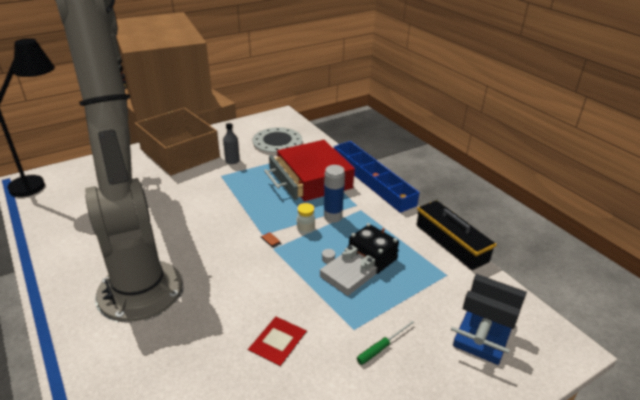

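View pics/wrist0.png

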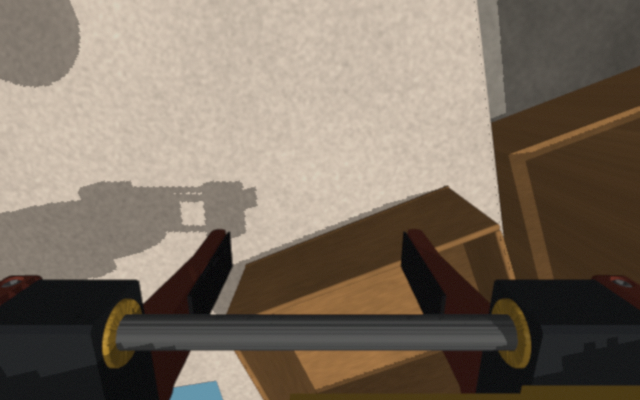

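The overview shows the cabinet at the left (about 245,165), the caliper at the right (about 395,200), the jar at (320,216), the can at (318,178), the flask at (157,228) and the driver at (481,240). Next: crops and measurements.

```bash
cat > h.py <<'E'
import numpy as np, cv2
from scipy.spatial.transform import Rotation as Ro
def K(c):
    f=200/np.tan(np.radians(c['fovy']/2)); return f
def ext(c,s=None):
    if 'R' in c: return np.array(c['R']),np.array(c['t'])
    M=np.array(c['mount']); Rt=Ro.from_euler('xyz',s['tcp_rot']).as_matrix()
    Rwc=Rt@M[:3,:3]; p=Rt@M[:3,3]+s['eef_pos']; return Rwc.T,-Rwc.T@p
def proj(c,X,s=None):
    R,t=ext(c,s); f=K(c); Y=np.atleast_2d(X)@R.T+t
    return np.c_[c['cx']+f*Y[:,0]/Y[:,2],c['cy']+f*Y[:,1]/Y[:,2]]
def back(c,uv,z,s=None):
    R,t=ext(c,s); f=K(c); uv=np.atleast_2d(uv).astype(float); z=np.broadcast_to(z,(len(uv),))
    d=np.c_[(uv[:,0]-c['cx'])/f,(uv[:,1]-c['cy'])/f,np.ones(len(uv))]@R
    o=-R.T@t; k=(z-o[2])/d[:,2]; return o+d*k[:,None]
def crop(im,x0,y0,x1,y1,k,fn):
    cv2.imwrite(fn,cv2.resize(im[y0:y1,x0:x1],None,fx=k,fy=k,interpolation=cv2.INTER_CUBIC))
E
python3 - <<'E'
from h import *
im=cv2.imread('pics/top0.png')
crop(im,190,110,300,230,5,'pics/cab0.png')
crop(im,300,150,440,270,5,'pics/cal0.png')
E
```

```text
(no output)
```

View pics/cab0.png

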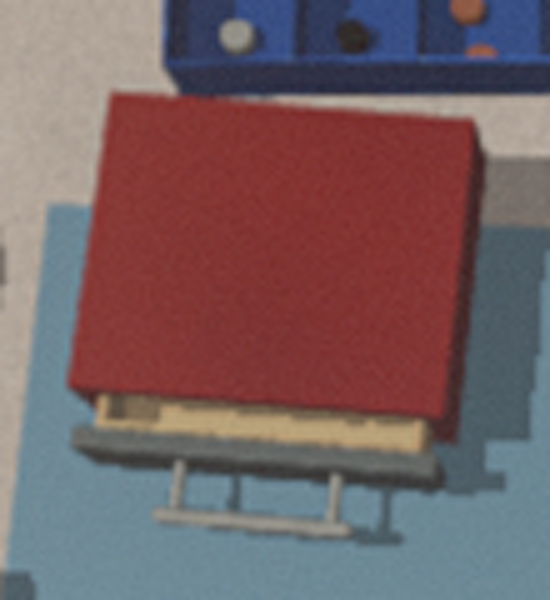

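View pics/cal0.png

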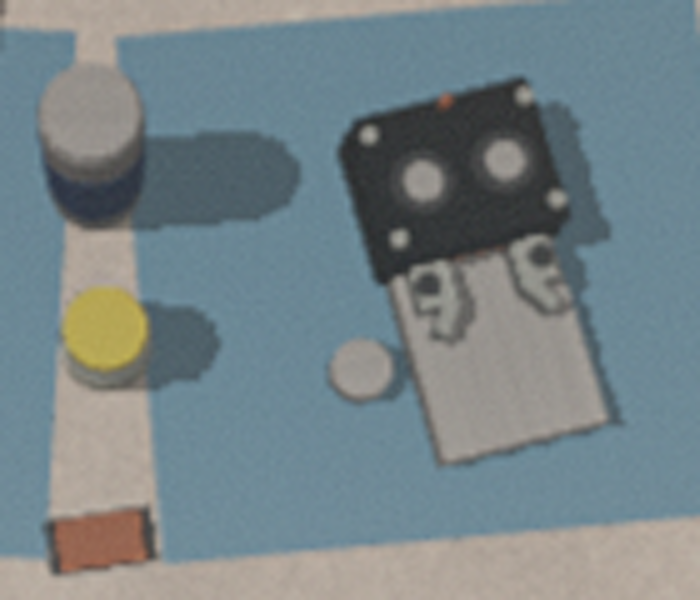

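```bash
python3 - <<'E'
from h import *
from station import ctrl
c=ctrl.get_calibration('top')
P=lambda pts,ox,oy:np.array(pts)/5+[ox,oy]
cab=back(c,P([(110,93),(475,120),(443,418),(70,385)],190,110),.085); print('cab',cab.round(4))
e=lambda a,b:np.degrees(np.arctan2(*(b-a)[1::-1])).round(2)
print('cabyaw (front edge R->L)',e(cab[2],cab[3])-90,e(cab[1],cab[0])-90,e(cab[3],cab[0]),e(cab[2],cab[1]), np.linalg.norm(cab[2]-cab[3]),cab.mean(0))
h=back(c,P([(155,514),(350,530)],190,110),.05);print('handle',h.round(4),h.mean(0),e(h[1],h[0])-90,np.linalg.norm(h[0]-h[1]))
b=back(c,P([(441,465),(610,423)],300,150),.03);print('block',b.round(4),e(b[1],b[0])-90,np.linalg.norm(b[0]-b[1]))
b2=back(c,P([(392,285),(390,285)],300,150),.03);print('blockside',b2, e(b[0],b2[0]))
cal=back(c,P([(385,283),(350,122),(527,80),(570,222)],300,150),.085);print('cal',cal.round(4),e(cal[0],cal[1]))
for n,p,z in (('can',(91,108),.19),('jar',(106,328),.085),('piston',(361,370),.028),('pad',(101,538),.01)):
    print(n,back(c,P([p],300,150),z).round(4))
print('flask',back(c,[(147,223)],.15),'driver',back(c,[(474,208),(487,266)],.013))
E
```

```text
cab [[0.8355 0.3515 0.085 ]
 [0.8147 0.113  0.085 ]
 [0.6163 0.131  0.085 ]
 [0.6397 0.3676 0.085 ]]
cabyaw (front edge R->L) -5.659999999999997 -4.980000000000004 -4.69 -5.18 0.2377256313350361 [0.72653906 0.24079278 0.085     ]
handle [[0.5625 0.3192 0.05  ]
 [0.551  0.1937 0.05  ]] [0.55676988 0.25644255 0.05      ] -5.219999999999999 0.12610282470924833
block [[ 0.463  -0.217   0.03  ]
 [ 0.4892 -0.3269  0.03  ]] 13.370000000000005 0.1130552211966823
blockside [[ 0.58090193 -0.18963372  0.03      ]
 [ 0.58091311 -0.18832653  0.03      ]] 13.05
cal [[ 0.5719 -0.1778  0.085 ]
 [ 0.6764 -0.1591  0.085 ]
 [ 0.7032 -0.2731  0.085 ]
 [ 0.61   -0.2957  0.085 ]] 10.14
can [[0.6575 0.0042 0.19  ]]
jar [[ 0.5448 -0.0029  0.085 ]]
piston [[ 0.5253 -0.1678  0.028 ]]
pad [[0.4196 0.0019 0.01  ]]
flask [[0.51619776 0.51034813 0.15      ]] driver [[ 0.57802717 -0.50798629  0.013     ]
 [ 0.3881899  -0.53410411  0.013     ]]
```

```bash
cat > go.py <<'E'
import sys,numpy as np
from h import *
from station import ctrl
def plan(p,yaw=None,s=None):
    s=s or ctrl.observe(); R=Ro.from_euler('xyz',s['tcp_rot']).as_matrix()
    d=R.T@(np.array(p)-s['eef_pos']); y0=np.arctan2(R[1,0],R[0,0])
    t=0 if yaw is None else (y0-np.radians(yaw)+np.pi)%(2*np.pi)-np.pi
    print('t',round(float(s['time_s']),2),'tcp',s['eef_pos'].round(4),'yaw',np.degrees(y0).round(2),'w',round(float(s['width']),4),'F',s['wrist_force'].round(1)); print('slide',d.round(4),'turn',round(t,4))
if __name__=='__main__':
    a=[float(v) for v in sys.argv[1:]]; plan(a[:3],a[3] if len(a)>3 else None)
E
python3 go.py 0.53 0.257 0.22 84.8
```

```text
t 0.15 tcp [0.1688 0.6531 0.2219] yaw 165.51 w 0.0876 F [ 0.4 -1.  -0.7]
slide [-0.4488 -0.2931  0.0024] turn 1.4087
```

Call:
drive_tool:
  targets:
    - {"slide": [-0.449,-0.293,0.002],"turn": 1.41,"jaw": -0.3}
    - {"slide": [-0.449,-0.293,0.002],"turn": 1.41,"jaw": -0.3}
    - {"slide": [-0.449,-0.293,0.002],"turn": 1.41,"jaw": -0.3}
    - {"slide": [-0.449,-0.293,0.002],"turn": 1.41,"jaw": -0.3}
    - {"slide": [-0.449,-0.293,0.002],"turn": 1.41,"jaw": -0.3}
    - {"slide": [-0.449,-0.293,0.002],"turn": 1.41,"jaw": -0.3}
    - {"slide": [-0.449,-0.293,0.002],"turn": 1.41,"jaw": -0.3}
    - {"slide": [-0.449,-0.293,0.002],"turn": 1.41,"jaw": -0.3}

```text
time_s: 0.95
eef_pos: [0.4394, 0.3564, 0.2212]
tcp_rot: [-3.141, -0.0, 1.683]
wrist_force: [0.9, 0.4, -1.3]
width: 0.0313
```

```bash
python3 go.py 0.53 0.257 0.22 84.8
```

```text
t 0.95 tcp [0.4394 0.3564 0.2212] yaw 96.42 w 0.0313 F [ 0.9  0.4 -1.3]
slide [-0.1089  0.0789  0.0011] turn 0.2027
```

Call:
drive_tool:
  targets:
    - {"slide": [-0.125,0.079,0.001],"turn": 0.2,"jaw": -0.3}
    - {"slide": [-0.125,0.079,0.001],"turn": 0.2,"jaw": -0.3}
    - {"slide": [-0.125,0.079,0.001],"turn": 0.2,"jaw": -0.3}
    - {"slide": [-0.125,0.079,0.001],"turn": 0.2,"jaw": -0.3}
    - {"slide": [-0.125,0.079,0.001],"turn": 0.2,"jaw": -0.3}

```text
time_s: 1.45
eef_pos: [0.5321, 0.242, 0.2199]
tcp_rot: [-3.141, 0.0, 1.486]
wrist_force: [0.4, 0.9, -0.8]
width: 0.0309
```

```bash
python3 - <<'E'
from h import *
from station import ctrl
from go import plan
import pickle
s=ctrl.observe(); im=ctrl.camera('wrist'); cv2.imwrite('pics/wrist1.png',im[:,:,::-1])
pickle.dump(s,open('s1.pkl','wb'))
plan([.557,.256,.15],84.8,s)
c=ctrl.get_calibration('wrist')
ang=np.radians(-5.2); u=np.array([-np.sin(ang),np.cos(ang),0])
for k in (-.06,0,.06): print(proj(c,np.array([.5568,.2564,.047])+k*u,s).round(1))
E
```

```text
t 1.45 tcp [0.5321 0.242  0.2199] yaw 85.13 w 0.0309 F [ 0.4  0.9 -0.8]
slide [0.0161 0.0237 0.0699] turn 0.0057
[[338.2 212.7]]
[[339.7 155.2]]
[[341.3  91.5]]
```

View pics/wrist1.png

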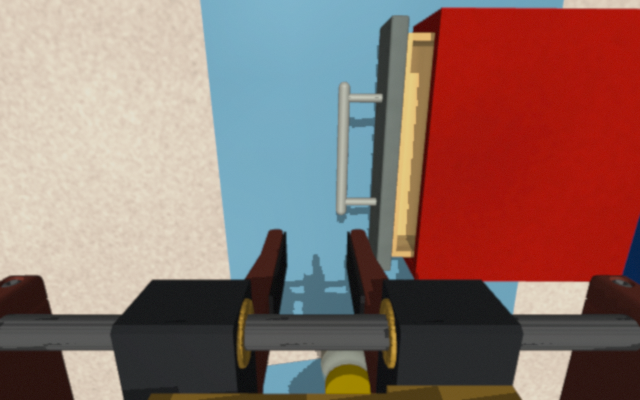

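The handle bar runs from about (344.5,85) to (341,213), next to the drawer panel at columns 376–408.

```bash
python3 - <<'E'
from h import *
from station import ctrl
from go import plan
import pickle
s=pickle.load(open('s1.pkl','rb'));c=ctrl.get_calibration('wrist')
h=back(c,[(344.5,86),(341,212)],.049,s); print(h.round(4),h.mean(0).round(4),np.linalg.norm(h[0]-h[1]),np.degrees(np.arctan2(*(h[0]-h[1])[1::-1]))-90)
p=back(c,[(408,16),(385,267)],.074,s); print('panel rear/top',p.round(4),np.degrees(np.arctan2(*(p[0]-p[1])[1::-1]))-90)
q=back(c,[(441,10),(413,279)],.085,s); print('cab front top',q.round(4),np.degrees(np.arctan2(*(q[0]-q[1])[1::-1]))-90)
m=h.mean(0); plan([m[0],m[1],.12],84.8)
plan([m[0],m[1],.03],84.8)
E
```

```text
[[0.5653 0.3208 0.049 ]
 [0.5542 0.1979 0.049 ]] [0.5597 0.2593 0.049 ] 0.12347649173384247 -5.179891381445628
panel rear/top [[0.6177 0.3704 0.074 ]
 [0.593  0.1452 0.074 ]] -6.262483034556325
cab front top [[0.6405 0.3706 0.085 ]
 [0.6179 0.1361 0.085 ]] -5.493634431617352
t 1.5 tcp [0.5312 0.2437 0.2198] yaw 85.3 w 0.0307 F [-0.1  0.  -0.2]
slide [0.0179 0.0273 0.0998] turn 0.0088
t 1.5 tcp [0.5312 0.2437 0.2198] yaw 85.3 w 0.0307 F [-0.1  0.  -0.2]
slide [0.0179 0.0273 0.1898] turn 0.0088
```

Call:
drive_tool:
  targets:
    - {"slide": [0.018,0.028,0.03],"turn": 0.005,"jaw": -0.3}
    - {"slide": [0.018,0.028,0.08],"turn": 0.005,"jaw": -0.3}
    - {"slide": [0.018,0.028,0.11],"turn": 0.005,"jaw": -0.3}
    - {"slide": [0.018,0.028,0.14],"turn": 0.005,"jaw": -0.3}
    - {"slide": [0.018,0.028,0.165],"turn": 0.005,"jaw": -0.3}
    - {"slide": [0.018,0.028,0.188],"turn": 0.005,"jaw": -0.3}
    - {"slide": [0.018,0.028,0.188],"turn": 0.005,"jaw": -0.3}

```text
time_s: 2.2
eef_pos: [0.5573, 0.2603, 0.0289]
tcp_rot: [-3.136, 0.003, 1.487]
wrist_force: [0.4, 0.2, -0.2]
width: 0.0304
```

```bash
python3 - <<'E'
from h import *
from station import ctrl
from go import plan
s=ctrl.observe(); im=ctrl.camera('wrist'); cv2.imwrite('pics/wrist2.png',im[:,:,::-1])
plan([.5597,.2593,.03],84.8,s)
E
```

```text
t 2.2 tcp [0.5573 0.2603 0.0289] yaw 85.22 w 0.0304 F [ 0.4  0.2 -0.2]
slide [-0.0008  0.0024 -0.0011] turn 0.0073
```

View pics/wrist2.png

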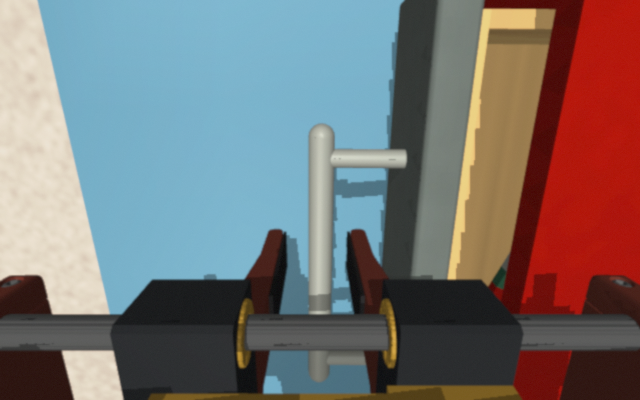

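Call:
drive_tool:
  targets:
    - {"slide": [0,0,0],"turn": 0,"jaw": -1}
    - {"slide": [0,0,0],"turn": 0,"jaw": -1}
    - {"slide": [0,0,0],"turn": 0,"jaw": -1}
    - {"slide": [0,-0.008,0],"turn": 0,"jaw": -1}
    - {"slide": [0,-0.022,0],"turn": 0,"jaw": -1}
    - {"slide": [0,-0.036,0],"turn": 0,"jaw": -1}
    - {"slide": [0,-0.05,0],"turn": 0,"jaw": -1}
    - {"slide": [0,-0.06,0],"turn": 0,"jaw": -1}

```text
time_s: 3.05
eef_pos: [0.5004, 0.2653, 0.0333]
tcp_rot: [3.14, -0.002, 1.485]
wrist_force: [0.5, 2.2, 5.3]
width: 0.0102
```

Call:
drive_tool:
  targets:
    - {"slide": [0,-0.012,0],"jaw": -1,"turn": 0}
    - {"slide": [0,-0.024,0],"jaw": -1,"turn": 0}
    - {"slide": [0,-0.036,0],"jaw": -1,"turn": 0}
    - {"slide": [0,-0.048,0],"jaw": -1,"turn": 0}
    - {"slide": [0,-0.055,0],"jaw": -1,"turn": 0}
    - {"slide": [0,-0.06,0],"jaw": -1,"turn": 0}
    - {"slide": [0,-0.064,0],"jaw": -1,"turn": 0}

```text
time_s: 3.75
eef_pos: [0.4372, 0.271, 0.0333]
tcp_rot: [3.14, -0.003, 1.485]
wrist_force: [1.9, 2.9, 7.5]
width: 0.0103
```

Call:
drive_tool:
  targets:
    - {"slide": [0,-0.003,0],"jaw": -1,"turn": 0}
    - {"slide": [0,-0.006,0],"jaw": -1,"turn": 0}
    - {"slide": [0,-0.009,0],"jaw": -1,"turn": 0}
    - {"slide": [0,-0.009,0],"jaw": -1,"turn": 0}

```text
time_s: 4.15
eef_pos: [0.4351, 0.2713, 0.0335]
tcp_rot: [3.128, -0.005, 1.482]
wrist_force: [19.9, 0.7, -13.4]
width: 0.0102
```

Call:
drive_tool:
  targets:
    - {"slide": [0,0.007,0],"jaw": -1,"turn": 0}
    - {"slide": [0,0.007,0],"jaw": -0.3,"turn": 0}
    - {"slide": [0,0.007,0],"jaw": -0.3,"turn": 0}
    - {"slide": [0,0.007,-0.02],"jaw": -0.3,"turn": 0}
    - {"slide": [0,0.007,-0.06],"jaw": -0.3,"turn": 0}
    - {"slide": [0,0.007,-0.11],"jaw": -0.3,"turn": 0}
    - {"slide": [0,0.05,-0.16],"jaw": 0.2,"turn": 0}
    - {"slide": [0,0.08,-0.2],"jaw": 0.2,"turn": 0}

```text
time_s: 4.95
eef_pos: [0.4969, 0.2642, 0.2208]
tcp_rot: [-3.139, 0.0, 1.486]
wrist_force: [0.8, 0.6, 0.1]
width: 0.0433
```

```bash
python3 - <<'E'
from h import *
from station import ctrl
from go import plan
import pickle
s=ctrl.observe(); im=ctrl.camera('wrist'); cv2.imwrite('pics/wrist3.png',im[:,:,::-1]); pickle.dump(s,open('s3.pkl','wb'))
t=ctrl.camera('top')[:,:,::-1]; cv2.imwrite('pics/top3.png',t); crop(t,190,110,300,230,5,'pics/cab3.png')
plan([.5597,.2593,.03],84.8,s)
E
```

```text
t 4.95 tcp [0.4969 0.2642 0.2208] yaw 85.13 w 0.0433 F [0.8 0.6 0.1]
slide [0.0006 0.0634 0.1907] turn 0.0058
```

View pics/wrist3.png

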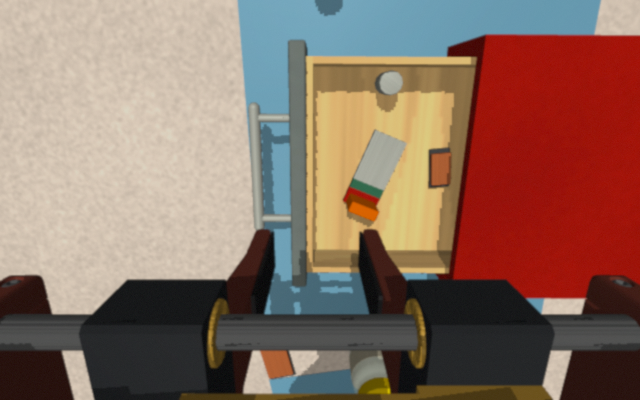

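View pics/cab3.png

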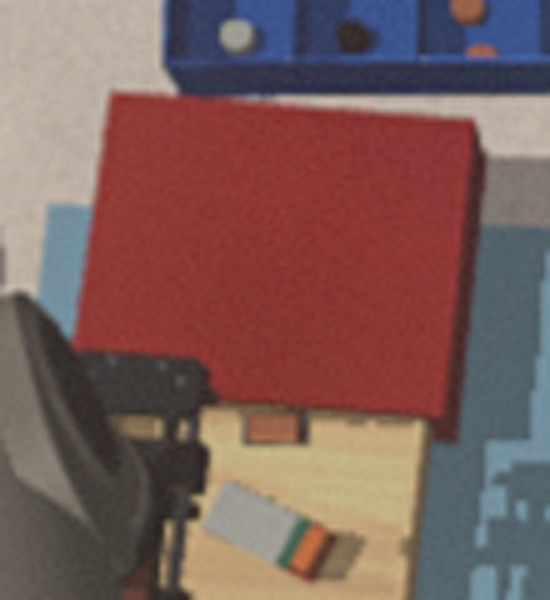

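The drawer is out. In the wrist view the gauge's tip corners are at about (375,130)/(405,142), its fin at (362,211), the socket at (390,82), the pad at (440,168).

```bash
python3 - <<'E'
from h import *
im=cv2.imread('pics/wrist3.png'); crop(im,330,115,420,235,5,'pics/g3.png')
E
```

```text
(no output)
```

View pics/g3.png

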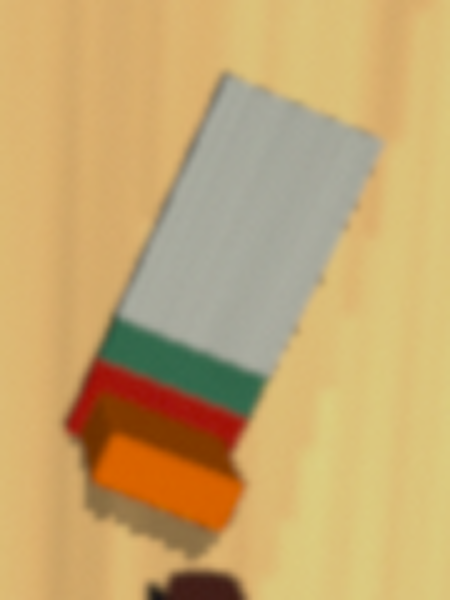

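```bash
cat > fit.py <<'E'
from h import *
from scipy.optimize import least_squares
def fitpose(c,s,uv,M,z0,x0):
    M=np.array(M,float)/1000
    def w(p): 
        cy,sy=np.cos(p[2]),np.sin(p[2]); return np.c_[p[0]+cy*M[:,0]-sy*M[:,1],p[1]+sy*M[:,0]+cy*M[:,1],z0+M[:,2]]
    r=least_squares(lambda p:(proj(c,w(p),s)-uv).ravel(),x0,x_scale=[.01,.01,.1]); return r.x,r.fun.reshape(-1,2)
E
python3 - <<'E'
from fit import *
from station import ctrl
import pickle
s=pickle.load(open('s3.pkl','rb'));c=ctrl.get_calibration('wrist')
uv=np.array([(225,73),(383,143),(117,318),(267,377),(97,358),(250,418),(113,433),(244,486),(93,483),(220,533)])/5+[330,115]
M=[(41.5,18,6),(41.5,-18,6),(-13.5,18,6),(-13.5,-18,6),(-23.5,18,6),(-23.5,-18,6),(-29.5,15,36),(-29.5,-15,36),(-41.5,15,36),(-41.5,-15,36)]
p,r=fitpose(c,s,uv,M,.022,[.53,.26,1.1]); print(p.round(4),np.degrees(p[2]).round(2)); print(r.round(1).tolist())
f=p[:2]-.0355*np.array([np.cos(p[2]),np.sin(p[2])]); print('fin',f.round(4))
print('socket top',back(c,[(390,83)],.052,s),'pad',back(c,[(440,168)],.032,s))
print('drawer walls', back(c,[(306,58),(300,270),(475,60),(450,270)],.063,s).round(3))
print('panel',back(c,[(304,42),(306,284)],.074,s).round(3), back(c,[(255,104),(262,226)],.049,s).round(4))
E
```

```text
[0.557  0.2528 1.0967] 62.83
[[0.1, 0.1], [0.2, -0.5], [-0.3, -0.4], [0.3, 0.1], [-0.1, -0.1], [-0.3, 0.1], [-0.3, -0.3], [0.9, -0.1], [-1.2, 0.2], [0.6, 0.8]]
fin [0.5408 0.2212]
socket top [[0.57123054 0.34213231 0.052     ]] pad [[0.6251166 0.253335  0.032    ]]
drawer walls [[0.497 0.369 0.063]
 [0.472 0.165 0.063]
 [0.643 0.355 0.063]
 [0.627 0.152 0.063]]
panel [[0.497 0.381 0.074]
 [0.477 0.154 0.074]] [[0.4452 0.3341 0.049 ]
 [0.4357 0.2112 0.049 ]]
```

```bash
python3 go.py 0.5408 0.2212 0.033 62.8
```

```text
t 5.05 tcp [0.5034 0.2643 0.2247] yaw 84.84 w 0.0502 F [ 0.7 -1.4 -0.7]
slide [-0.0406  0.0396  0.1918] turn 0.3847
```

Call:
drive_tool:
  targets:
    - {"slide": [-0.02,0.02,0.02],"turn": 0.15,"jaw": 0.4}
    - {"slide": [-0.041,0.04,0.05],"turn": 0.3,"jaw": 0.4}
    - {"slide": [-0.041,0.04,0.08],"turn": 0.385,"jaw": 0.4}
    - {"slide": [-0.041,0.04,0.11],"turn": 0.385,"jaw": 0.4}
    - {"slide": [-0.041,0.04,0.12],"turn": 0.385,"jaw": 0.4}
    - {"slide": [-0.041,0.04,0.12],"turn": 0.385,"jaw": 0.4}

```text
time_s: 5.65
eef_pos: [0.5325, 0.2196, 0.0978]
tcp_rot: [-3.139, 0.004, 1.099]
wrist_force: [0.9, -0.2, 1.2]
width: 0.0612
```

```bash
python3 - <<'E'
from h import *
from station import ctrl
from go import plan
import pickle
s=ctrl.observe(); im=ctrl.camera('wrist'); cv2.imwrite('pics/wrist4.png',im[:,:,::-1]); pickle.dump(s,open('s4.pkl','wb'))
plan([.5408,.2212,.033],62.8)
c=ctrl.get_calibration('wrist')
p=[.557,.2528,1.0967];R=np.array([[np.cos(p[2]),-np.sin(p[2])],[np.sin(p[2]),np.cos(p[2])]])
for m in [(41.5,18,6),(41.5,-18,6),(-29.5,15,36),(-29.5,-15,36)]:
    q=R@(np.array(m[:2])/1000)+p[:2]; print(proj(c,[*q,.022+m[2]/1000],s).round(1))
E
```

```text
t 5.7 tcp [0.5338 0.22   0.0993] yaw 62.99 w 0.0615 F [0.2 0.5 0.6]
slide [0.0043 0.0058 0.0663] turn 0.0033
[[298.4  83.2]]
[[354.8  83.4]]
[[302.3 203.6]]
[[350.9 203.7]]
```

View pics/wrist4.png

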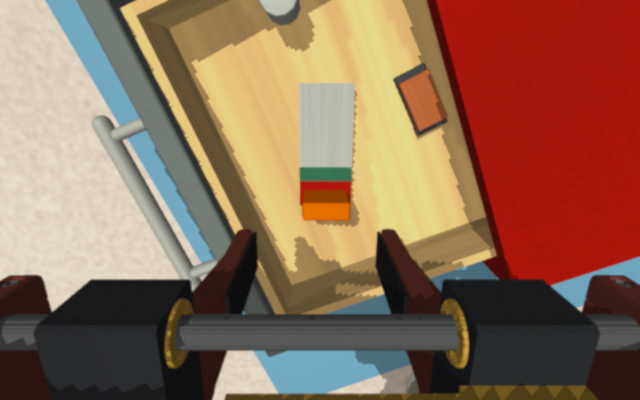

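The gauge appears where predicted (tip row 83, fin front edge row 203). Descending and gripping.

Call:
drive_tool:
  targets:
    - {"slide": [0.004,0.006,0.02],"turn": 0.003,"jaw": 0.4}
    - {"slide": [0.004,0.006,0.045],"turn": 0.003,"jaw": 0.4}
    - {"slide": [0.004,0.006,0.066],"turn": 0.003,"jaw": 0.4}
    - {"slide": [0.004,0.006,0.066],"turn": 0.003,"jaw": 0.4}
    - {"slide": [0.004,0.006,0.066],"turn": 0.003,"jaw": -1}
    - {"slide": [0.004,0.006,0.066],"turn": 0.003,"jaw": -1}
    - {"slide": [0.004,0.006,0.066],"turn": 0.003,"jaw": -1}
    - {"slide": [0.004,0.006,0.066],"turn": 0.003,"jaw": -1}

```text
time_s: 6.5
eef_pos: [0.5424, 0.2212, 0.0345]
tcp_rot: [3.141, -0.001, 1.096]
wrist_force: [-1.6, 1.1, 1.7]
width: 0.0329
```

Call:
drive_tool:
  targets:
    - {"slide": [0,0,0],"turn": 0,"jaw": -1}
    - {"slide": [0,0,0],"turn": 0,"jaw": -1}
    - {"slide": [0,0,-0.015],"turn": 0,"jaw": -1}
    - {"slide": [0,0,-0.045],"turn": 0,"jaw": -1}
    - {"slide": [0,0,-0.09],"turn": 0,"jaw": -1}
    - {"slide": [0,0,-0.14],"turn": 0,"jaw": -1}
    - {"slide": [0,0,-0.19],"turn": 0,"jaw": -1}
    - {"slide": [0,0,-0.22],"turn": 0,"jaw": -1}

```text
time_s: 7.3
eef_pos: [0.5431, 0.2205, 0.2583]
tcp_rot: [3.139, -0.004, 1.095]
wrist_force: [0.8, 0.6, -1.9]
width: 0.0296
```

```bash
python3 - <<'E'
from h import *
from station import ctrl
from go import plan
import pickle
s=ctrl.observe(); im=ctrl.camera('wrist'); cv2.imwrite('pics/wrist5.png',im[:,:,::-1]); pickle.dump(s,open('s5.pkl','wb'))
# target: tip at -0.06 from mouth ; mouth est
m=np.array([.598,-.244]); a=np.radians(13.1); u=np.array([np.cos(a),np.sin(a)])
t=m-.137*u; print(t); plan([*t,.25],13.1)
E
```

```text
[ 0.46456529 -0.27505123]
t 7.35 tcp [0.5451 0.2212 0.262 ] yaw 62.71 w 0.0297 F [1.8 0.8 2.1]
slide [-0.478   0.1559  0.0086] turn 0.8658
```

View pics/wrist5.png

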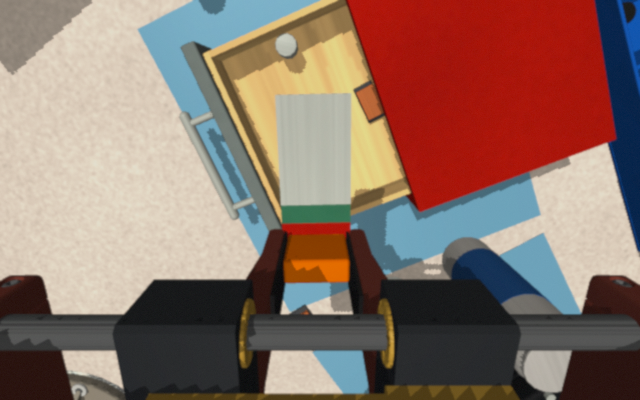

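The gauge is held squarely (tip corners 276,94 and 350,94); socket and pad are still in the drawer. Carrying it to the block.

Call:
drive_tool:
  targets:
    - {"slide": [-0.478,0.156,0.008],"turn": 0.866,"jaw": -1}
    - {"slide": [-0.478,0.156,0.008],"turn": 0.866,"jaw": -1}
    - {"slide": [-0.478,0.156,0.008],"turn": 0.866,"jaw": -1}
    - {"slide": [-0.478,0.156,0.008],"turn": 0.866,"jaw": -1}
    - {"slide": [-0.478,0.156,0.008],"turn": 0.866,"jaw": -1}
    - {"slide": [-0.478,0.156,0.008],"turn": 0.866,"jaw": -1}
    - {"slide": [-0.478,0.156,0.008],"turn": 0.866,"jaw": -1}
    - {"slide": [-0.478,0.156,0.008],"turn": 0.866,"jaw": -1}

```text
time_s: 8.15
eef_pos: [0.4773, -0.1757, 0.2476]
tcp_rot: [-3.141, -0.001, 0.23]
wrist_force: [0.7, -0.5, -0.7]
width: 0.0297
```

```bash
python3 - <<'E'
from go import plan
import numpy as np
plan([.4645,-.275,.2],13.1)
E
```

```text
t 8.15 tcp [ 0.4773 -0.1757  0.2476] yaw 13.16 w 0.0297 F [ 0.7 -0.5 -0.7]
slide [-0.0352  0.0938  0.0475] turn 0.0011
```

Call:
drive_tool:
  targets:
    - {"slide": [-0.035,0.045,0.01],"turn": 0.001,"jaw": -1}
    - {"slide": [-0.035,0.08,0.02],"turn": 0.001,"jaw": -1}
    - {"slide": [-0.035,0.094,0.02],"turn": 0.001,"jaw": -1}
    - {"slide": [-0.035,0.094,0.02],"turn": 0.001,"jaw": -1}
    - {"slide": [-0.035,0.094,0.02],"turn": 0.001,"jaw": -1}

```text
time_s: 8.65
eef_pos: [0.4654, -0.2731, 0.2272]
tcp_rot: [-3.141, 0.0, 0.228]
wrist_force: [0.4, 0.3, -1.7]
width: 0.0299
```

```bash
python3 - <<'E'
from h import *
from station import ctrl
from go import plan
import pickle
s=ctrl.observe(); im=ctrl.camera('wrist'); cv2.imwrite('pics/wrist6.png',im[:,:,::-1]); pickle.dump(s,open('s6.pkl','wb'))
plan([.4645,-.275,.2],13.1,s)
E
```

```text
t 8.65 tcp [ 0.4654 -0.2731  0.2272] yaw 13.08 w 0.0299 F [ 0.4  0.3 -1.7]
slide [-0.0013  0.0017  0.0272] turn -0.0004
```

View pics/wrist6.png

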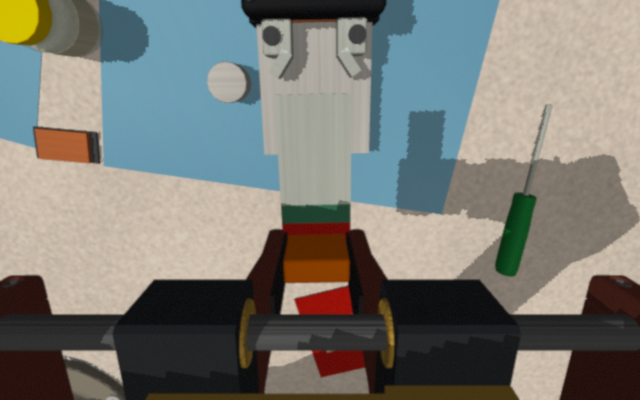

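```bash
python3 - <<'E'
from h import *
im=cv2.imread('pics/wrist6.png'); crop(im,240,0,390,118,5,'pics/b6.png')
E
```

```text
(no output)
```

View pics/b6.png

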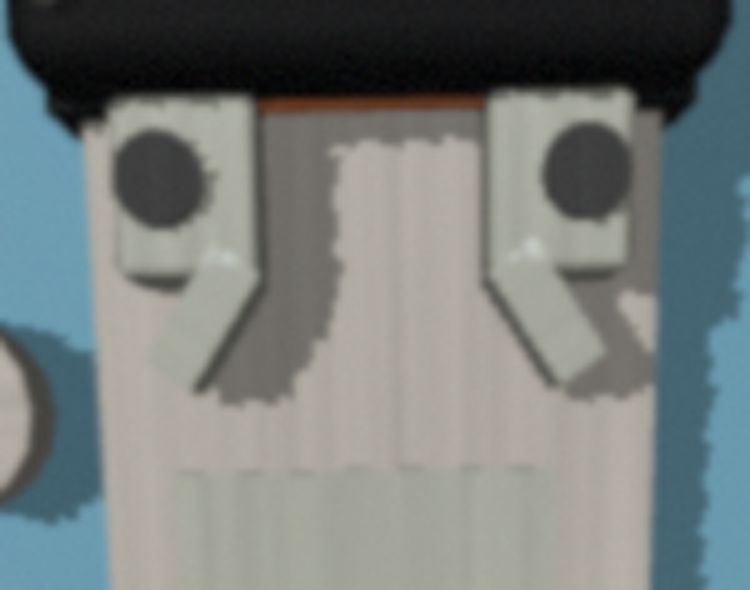

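```bash
python3 - <<'E'
from fit import *
from station import ctrl
import pickle
s=pickle.load(open('s6.pkl','rb'));c=ctrl.get_calibration('wrist')
P=lambda a:np.array(a)/5+[240,0]
uv=np.vstack([[(264.8,153.5),(369.5,152.5)],P([(85,122),(661,112)]),P([(255,100),(487,95)]),P([(260,275),(489,275)])])
M=[(-125,55,30),(-125,-55,30),(0,55,30),(0,-55,30),(0,20.5,56),(0,-20.5,56),(-30,20.5,56),(-30,-20.5,56)]
p,r=fitpose(c,s,uv,M,0,[.598,-.244,.23]); print('mouth',p.round(4),np.degrees(p[2]).round(2)); print(r.round(1).tolist())
# gauge in hand
def tool(uvz):pass
uvg=np.array([(276.5,94),(350,94),(282,206),(350,206),(282.5,224),(349.5,224)])
Mg=[(41.5,18,6),(41.5,-18,6),(-13.5,18,6),(-13.5,-18,6),(-23.5,18,6),(-23.5,-18,6)]
for dz in (.0115,.0125,.0135):
    g,rg=fitpose(c,s,uvg,Mg,s['eef_pos'][2]-dz,[.5,-.265,.23]); print('gauge',dz,g.round(4),np.degrees(g[2]).round(2),rg.round(1).tolist())
    R=Ro.from_euler('xyz',s['tcp_rot']).as_matrix()
    d=R.T@(np.r_[g[:2],s['eef_pos'][2]]-s['eef_pos']); print('in tool',d.round(4))
    cy,sy=np.cos(p[2]),np.sin(p[2]); tip=g[:2]+.0415*np.array([np.cos(g[2]),np.sin(g[2])]); q=tip-p[:2]
    print('tip in mouth',(cy*q[0]+sy*q[1]).round(4),(-sy*q[0]+cy*q[1]).round(4))
E
```

```text
mouth [ 0.6003 -0.2406  0.246 ] 14.09
[[-0.2, 1.7], [-0.4, 0.8], [-0.5, 0.4], [0.3, 0.2], [-0.0, -1.3], [0.4, -1.2], [0.3, 0.5], [-0.0, -0.4]]
gauge 0.0115 [ 0.5    -0.2648  0.2436] 13.96 [[-1.4, 0.8], [2.3, -0.4], [-1.6, 0.4], [0.7, -0.7], [-1.2, 0.6], [1.0, -0.5]]
in tool [ 0.0356 -0.0002 -0.    ]
tip in mouth -0.0618 0.0009
gauge 0.0125 [ 0.4997 -0.2648  0.2436] 13.96 [[-1.1, 1.2], [2.1, 0.0], [-1.4, 0.2], [0.5, -0.9], [-1.0, 0.2], [0.8, -0.8]]
in tool [ 0.0353 -0.0002 -0.    ]
tip in mouth -0.062 0.0009
gauge 0.0135 [ 0.4995 -0.2649  0.2436] 13.96 [[-0.9, 1.7], [1.9, 0.5], [-1.2, -0.1], [0.3, -1.1], [-0.8, -0.1], [0.6, -1.1]]
in tool [ 0.0351 -0.0002 -0.    ]
tip in mouth -0.0622 0.0009
```

Call:
drive_tool:
  targets:
    - {"slide": [0,0.001,0.04],"turn": -0.01,"jaw": -1}
    - {"slide": [0,0.001,0.085],"turn": -0.01,"jaw": -1}
    - {"slide": [0,0.001,0.125],"turn": -0.01,"jaw": -1}
    - {"slide": [0,0.001,0.155],"turn": -0.01,"jaw": -1}
    - {"slide": [0,0.001,0.175],"turn": -0.01,"jaw": -1}
    - {"slide": [0,0.001,0.18],"turn": -0.01,"jaw": -1}
    - {"slide": [0,0.001,0.18],"turn": -0.01,"jaw": -1}

```text
time_s: 9.4
eef_pos: [0.4662, -0.2732, 0.0473]
tcp_rot: [-3.141, 0.0, 0.241]
wrist_force: [0.3, -0.3, -0.7]
width: 0.0296
```

```bash
python3 - <<'E'
from h import *
from station import ctrl
from go import plan
import pickle
s=ctrl.observe(); im=ctrl.camera('wrist'); cv2.imwrite('pics/wrist7.png',im[:,:,::-1]); pickle.dump(s,open('s7.pkl','wb'))
sd=ctrl.camera('side')[:,:,::-1]; crop(sd,300,200,420,310,5,'pics/side7.png')
plan([.4645,-.275,.0435],14.,s)
E
```

```text
t 9.4 tcp [ 0.4662 -0.2732  0.0473] yaw 13.78 w 0.0296 F [ 0.3 -0.3 -0.7]
slide [-0.0021  0.0013  0.0038] turn -0.0038
```

View pics/wrist7.png

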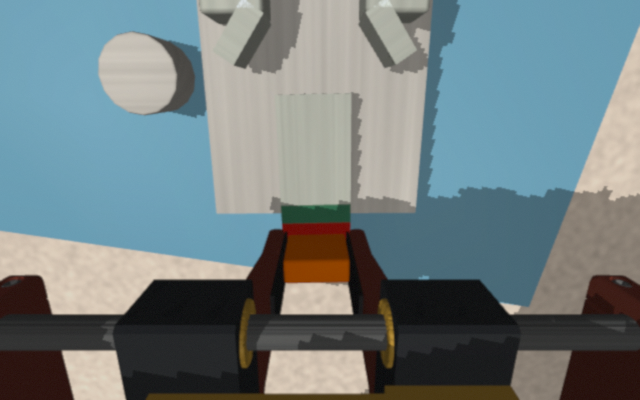

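View pics/side7.png

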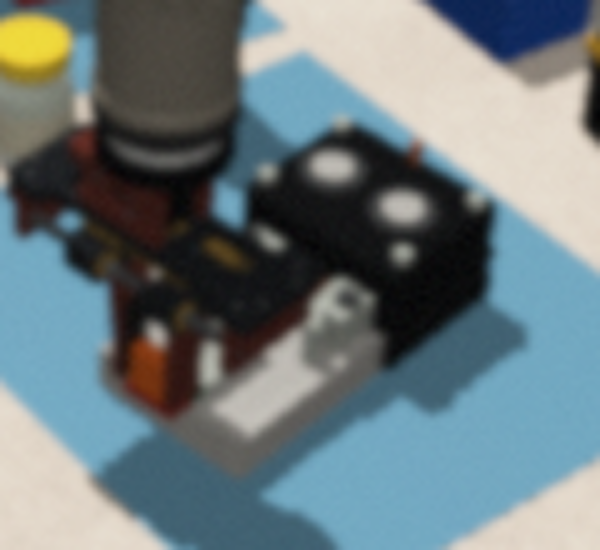

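```bash
python3 - <<'E'
from h import *
im=cv2.imread('pics/wrist7.png'); crop(im,190,0,440,118,3,'pics/b7.png'); crop(im,255,80,375,240,3.7,'pics/g7.png')
E
```

```text
(no output)
```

View pics/b7.png

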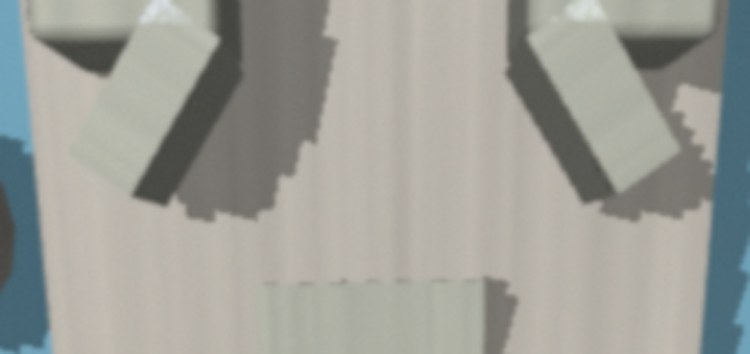

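View pics/g7.png

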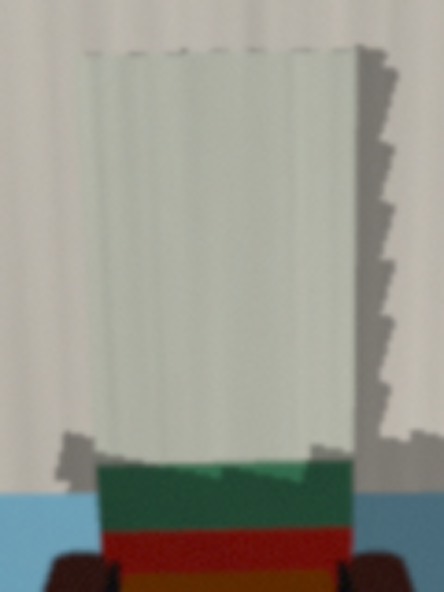

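```bash
python3 - <<'E'
from fit import *
from station import ctrl
from go import plan
import pickle
s=pickle.load(open('s7.pkl','rb'));c=ctrl.get_calibration('wrist')
uv=np.array([(217,213),(415.5,212),(270.7,24),(359,24),(263,13.3),(366,13.3)])
M=[(-125,55,30),(-125,-55,30),(-30,20.5,30),(-30,-20.5,30),(-30,20.5,56),(-30,-20.5,56)]
p,r=fitpose(c,s,uv,M,0,[.598,-.244,.23]); print('mouth',p.round(4),np.degrees(p[2]).round(2)); print(r.round(1).tolist())
uvg=np.array([(278,94.3),(351.8,92.4),(281.2,205.4),(350.4,204.3),(283.1,223.5),(350.1,222.4)])
Mg=[(41.5,18,6),(41.5,-18,6),(-13.5,18,6),(-13.5,-18,6),(-23.5,18,6),(-23.5,-18,6)]
g,rg=fitpose(c,s,uvg,Mg,s['eef_pos'][2]-.0125,[.5,-.265,.23]); print('gauge',g.round(4),np.degrees(g[2]).round(2),rg.round(1).tolist())
cy,sy=np.cos(p[2]),np.sin(p[2]); tip=g[:2]+.0415*np.array([np.cos(g[2]),np.sin(g[2])]); q=tip-p[:2]
print('tip in mouth',(cy*q[0]+sy*q[1]).round(4),(-sy*q[0]+cy*q[1]).round(4))
for v in (M,):pass
q=s['eef_pos'][:2]-p[:2]; print('tcp in mouth',(cy*q[0]+sy*q[1]).round(4),(-sy*q[0]+cy*q[1]).round(4))
E
```

```text
mouth [ 0.6008 -0.2397  0.2463] 14.11
[[-0.6, 1.0], [0.2, 0.8], [0.8, 0.5], [-0.8, 0.0], [0.4, -0.5], [-0.1, -1.1]]
gauge [ 0.501  -0.2648  0.2537] 14.53 [[-1.7, -0.2], [1.3, 0.6], [0.0, -0.2], [0.8, 0.0], [-1.1, -0.2], [0.8, 0.0]]
tip in mouth -0.0613 0.0003
tcp in mouth -0.1387 0.0003
```

Call:
drive_tool:
  targets:
    - {"slide": [0.012,0,0.002],"turn": 0.003,"jaw": -1}
    - {"slide": [0.024,0,0.003],"turn": 0.003,"jaw": -1}
    - {"slide": [0.036,0,0.003],"turn": 0.003,"jaw": -1}
    - {"slide": [0.046,0,0.003],"turn": 0.003,"jaw": -1}
    - {"slide": [0.055,0,0.003],"turn": 0.003,"jaw": -1}
    - {"slide": [0.06,0,0.003],"turn": 0.003,"jaw": -1}
    - {"slide": [0.062,0,0.003],"turn": 0.003,"jaw": -1}
    - {"slide": [0.062,0,0.003],"turn": 0.003,"jaw": -1}

```text
time_s: 10.3
eef_pos: [0.5261, -0.2598, 0.0441]
tcp_rot: [-3.142, 0.0, 0.236]
wrist_force: [-0.6, -1.1, -0.6]
width: 0.0296
```

```bash
python3 - <<'E'
from h import *
from station import ctrl
from go import plan
import pickle
s=ctrl.observe(); im=ctrl.camera('wrist'); cv2.imwrite('pics/wrist8.png',im[:,:,::-1]); pickle.dump(s,open('s8.pkl','wb'))
p=np.array([.6008,-.2397]);a=np.radians(14.11);u=np.array([np.cos(a),np.sin(a)]);q=s['eef_pos'][:2]-p
print('tcp in mouth',q@u,q@[-u[1],u[0]],'tip x~',q@u+.0772)
plan([*(p-.0642*u),.043],14.0,s)
E
```

```text
tcp in mouth -0.07732040494143536 -0.0013036716067472544 tip x~ -0.00012040494143535085
t 10.3 tcp [ 0.5261 -0.2598  0.0441] yaw 13.51 w 0.0296 F [-0.6 -1.1 -0.6]
slide [ 0.0131 -0.0014  0.0011] turn -0.0086
```

View pics/wrist8.png

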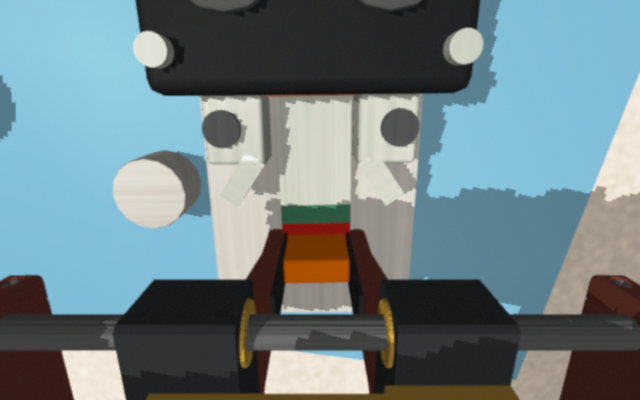

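```bash
python3 - <<'E'
from h import *
im=cv2.imread('pics/wrist8.png'); crop(im,235,80,395,200,5,'pics/g8.png')
E
```

```text
(no output)
```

View pics/g8.png

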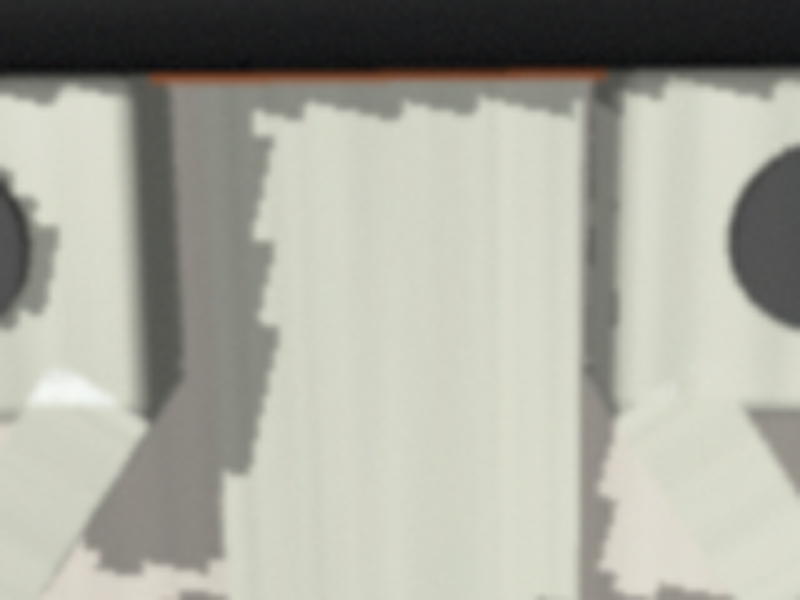

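Call:
drive_tool:
  targets:
    - {"slide": [0,-0.0014,0],"turn": -0.004,"jaw": -1}
    - {"slide": [0.003,-0.0014,0],"turn": -0.004,"jaw": -1}
    - {"slide": [0.007,-0.0014,0],"turn": -0.004,"jaw": -1}
    - {"slide": [0.011,-0.0014,0],"turn": -0.004,"jaw": -1}
    - {"slide": [0.014,-0.0014,0],"turn": -0.004,"jaw": -1}
    - {"slide": [0.014,-0.0014,0.001],"turn": -0.004,"jaw": -1}
    - {"slide": [0.014,-0.0014,0.0018],"turn": -0.004,"jaw": -1}
    - {"slide": [0.014,-0.0014,0.0018],"turn": -0.004,"jaw": -1}

```text
time_s: 11.15
eef_pos: [0.5395, -0.2552, 0.0424]
tcp_rot: [-3.142, -0.0, 0.24]
wrist_force: [-0.3, 0.9, -0.1]
width: 0.0298
```

```bash
python3 - <<'E'
from h import *
from station import ctrl
from go import plan
import pickle
s=ctrl.observe(); im=ctrl.camera('wrist')[:,:,::-1]; cv2.imwrite('pics/wrist9.png',im); pickle.dump(s,open('s9.pkl','wb'))
p=np.array([.6008,-.2397]);a=np.radians(14.11);u=np.array([np.cos(a),np.sin(a)]);q=s['eef_pos'][:2]-p
print('tcp in mouth',q@u,q@[-u[1],u[0]],'tip x~',q@u+.0772)
plan([*(p-.0642*u),.043],14.0,s)
crop(im,235,80,395,230,4,'pics/g9.png')
E
```

```text
tcp in mouth -0.06322427353463424 -5.1451926591960114e-05 tip x~ 0.013975726465365768
t 11.15 tcp [ 0.5395 -0.2552  0.0424] yaw 13.73 w 0.0298 F [-0.3  0.9 -0.1]
slide [-0.001  -0.     -0.0006] turn -0.0047
```

View pics/g9.png

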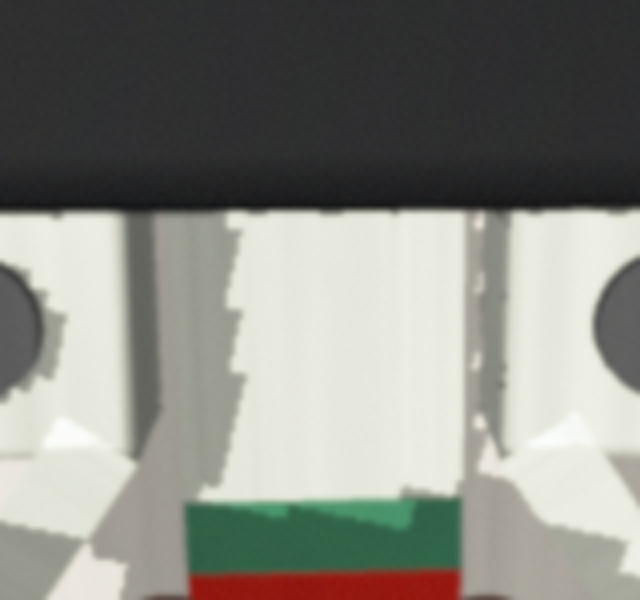

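Call:
drive_tool:
  targets:
    - {"slide": [0,0,0],"turn": 0,"jaw": 0}
    - {"slide": [0,0,0],"turn": 0,"jaw": 0}
    - {"slide": [0,0,0],"turn": 0,"jaw": 0}
    - {"slide": [0,0,-0.02],"turn": 0,"jaw": 0}
    - {"slide": [0,0,-0.06],"turn": 0,"jaw": 0}
    - {"slide": [-0.03,0,-0.09],"turn": 0,"jaw": -0.5}
    - {"slide": [-0.04,0,-0.09],"turn": 0,"jaw": -1}
    - {"slide": [-0.04,0,-0.09],"turn": 0,"jaw": -1}

```text
time_s: 12.0
eef_pos: [0.4993, -0.2651, 0.1327]
tcp_rot: [-3.141, -0.001, 0.237]
wrist_force: [-1.0, -0.3, 1.0]
width: 0.0231
```

```bash
python3 - <<'E'
from h import *
from station import ctrl
from go import plan
import pickle
s=ctrl.observe(); im=ctrl.camera('wrist')[:,:,::-1]; cv2.imwrite('pics/wrist10.png',im); pickle.dump(s,open('s10.pkl','wb'))
plan([0.5395,-.2552,.04],14.0,s)
crop(im,235,40,395,230,3,'pics/g10.png')
E
```

```text
t 12.0 tcp [ 0.4993 -0.2651  0.1327] yaw 13.6 w 0.0231 F [-1.  -0.3  1. ]
slide [ 0.0413 -0.0002  0.0928] turn -0.0069
```

View pics/wrist10.png

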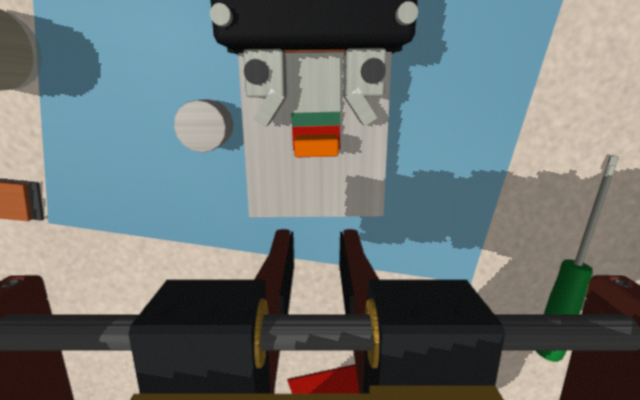

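View pics/g10.png

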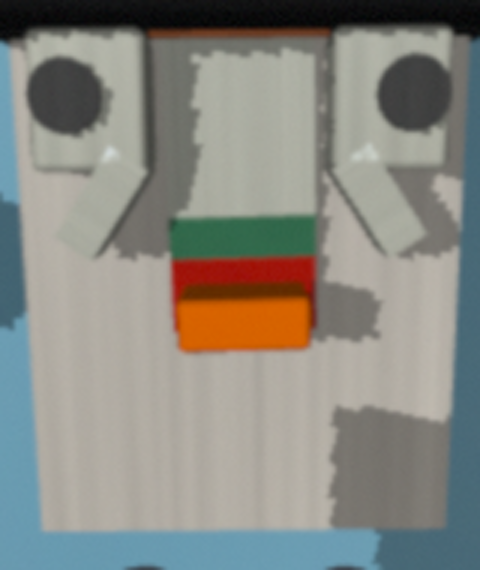

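```bash
python3 - <<'E'
from fit import *
from station import ctrl
from go import plan
import pickle
s=pickle.load(open('s10.pkl','rb'));c=ctrl.get_calibration('wrist')
P=lambda a:np.array(a)/3+[235,40]
uv=P([(42,531),(446,527),(148,172),(331,170),(147,30),(333,28)])
M=[(-125,55,30),(-125,-55,30),(-30,20.5,56),(-30,-20.5,56),(0,20.5,56),(0,-20.5,56)]
p,r=fitpose(c,s,uv,M,0,[.598,-.244,.23]); print('mouth',p.round(4),np.degrees(p[2]).round(2)); print(r.round(1).tolist())
uvg=P([(172,220),(315,215),(173,263),(315,257),(181,352),(309,346),(180,300),(311,296)])
Mg=[(-13.5,18,6),(-13.5,-18,6),(-23.5,18,6),(-23.5,-18,6),(-41.5,15,36),(-41.5,-15,36),(-29.5,15,36),(-29.5,-15,36)]
g,rg=fitpose(c,s,uvg,Mg,.03,[.5,-.265,.23]); print('gauge',g.round(4),np.degrees(g[2]).round(2),rg.round(1).tolist())
for pp in (p,[.6008,-.2397,.2463]):
    cy,sy=np.cos(pp[2]),np.sin(pp[2]); tip=g[:2]+.0415*np.array([np.cos(g[2]),np.sin(g[2])]); q=tip-pp[:2]
    print('tip in mouth',(cy*q[0]+sy*q[1]).round(4),(-sy*q[0]+cy*q[1]).round(4))
g[2]=.2463
t=g[:2]-.0575*np.array([np.cos(g[2]),np.sin(g[2])]); plan([*t,.036],14.)
E
```

```text
mouth [ 0.6005 -0.2401  0.246 ] 14.09
[[0.1, 0.7], [-0.2, 0.8], [0.1, 0.3], [0.5, 0.4], [-1.2, -0.8], [0.6, -0.8]]
gauge [ 0.5741 -0.2468  0.2685] 15.38 [[-1.1, -0.6], [0.5, -0.5], [-0.7, -1.1], [0.6, -0.6], [-0.5, 0.8], [1.5, 1.4], [-1.0, 0.3], [0.6, 0.2]]
tip in mouth 0.0143 0.0009
tip in mouth 0.0139 0.0006
t 12.05 tcp [ 0.5003 -0.2642  0.132 ] yaw 13.7 w 0.0196 F [0.1 0.8 0.3]
slide [0.0183 0.0011 0.096 ] turn -0.0053
```

Call:
drive_tool:
  targets:
    - {"slide": [0.008,0.001,0.01],"turn": -0.005,"jaw": -1}
    - {"slide": [0.016,0.001,0.03],"turn": -0.005,"jaw": -1}
    - {"slide": [0.016,0.001,0.06],"turn": -0.005,"jaw": -1}
    - {"slide": [0.016,0.001,0.085],"turn": -0.005,"jaw": -1}
    - {"slide": [0.016,0.001,0.096],"turn": -0.005,"jaw": -1}
    - {"slide": [0.016,0.001,0.096],"turn": -0.005,"jaw": -1}

```text
time_s: 12.65
eef_pos: [0.5157, -0.2608, 0.0338]
tcp_rot: [-3.139, 0.004, 0.246]
wrist_force: [0.4, 0.2, 0.5]
width: 0.0003
```

```bash
cat > look.py <<'E'
from h import *
from station import ctrl
from go import plan
import pickle,sys
n=sys.argv[1]
s=ctrl.observe(); im=ctrl.camera('wrist')[:,:,::-1]; cv2.imwrite(f'pics/wrist{n}.png',im); pickle.dump(s,open(f's{n}.pkl','wb'))
p=np.array([.6006,-.2399]);a=np.radians(14.1);u=np.array([np.cos(a),np.sin(a)]);q=s['eef_pos'][:2]-p
print('tcp in mouth',(q@u).round(4),(q@[-u[1],u[0]]).round(4))
plan([*(p-.033*u),.036],14.1,s)
E
python3 look.py 11
```

```text
tcp in mouth -0.0875 0.0004
t 12.65 tcp [ 0.5157 -0.2608  0.0338] yaw 14.07 w 0.0003 F [0.4 0.2 0.5]
slide [ 0.0545  0.0004 -0.0024] turn -0.0005
```

View pics/wrist11.png

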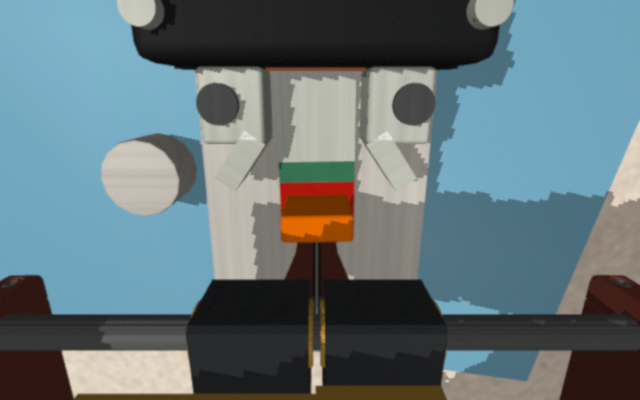

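Call:
drive_tool:
  targets:
    - {"slide": [0.007,0,-0.002],"turn": 0,"jaw": -1}
    - {"slide": [0.013,0,-0.002],"turn": 0,"jaw": -1}
    - {"slide": [0.019,0,-0.002],"turn": 0,"jaw": -1}
    - {"slide": [0.025,0,-0.002],"turn": 0,"jaw": -1}
    - {"slide": [0.031,0,-0.002],"turn": 0,"jaw": -1}
    - {"slide": [0.036,0,-0.002],"turn": 0,"jaw": -1}
    - {"slide": [0.04,0,-0.002],"turn": 0,"jaw": -1}
    - {"slide": [0.042,0,-0.002],"turn": 0,"jaw": -1}

```text
time_s: 13.5
eef_pos: [0.5576, -0.2514, 0.0384]
tcp_rot: [-3.142, 0.0, 0.245]
wrist_force: [-2.5, 0.2, 0.3]
width: 0.0006
```

```bash
python3 look.py 12; python3 - <<'E'
from h import *
im=cv2.imread('pics/wrist12.png'); crop(im,235,60,395,240,3.3,'pics/g12.png')
E
```

```text
tcp in mouth -0.0445 -0.0007
t 13.5 tcp [ 0.5576 -0.2514  0.0384] yaw 14.05 w 0.0006 F [-2.5  0.2  0.3]
slide [ 0.0115 -0.0007  0.0024] turn -0.0009
```

View pics/g12.png

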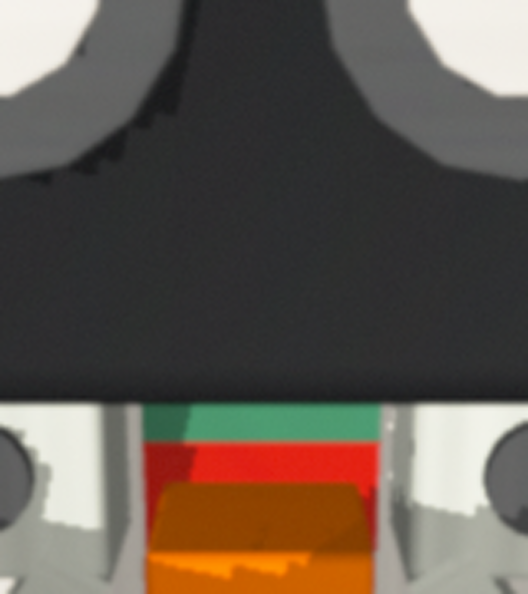

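```bash
python3 - <<'E'
from fit import *
from station import ctrl
import pickle
s=pickle.load(open('s12.pkl','rb'));c=ctrl.get_calibration('wrist')
P=lambda a:np.array(a)/3.3+[235,60]
uv=P([(146,444),(380,442),(163,485),(359,485),(148,553),(374,552)])
M=[(-23.5,18,6),(-23.5,-18,6),(-29.5,15,6),(-29.5,-15,6),(-29.5,15,36),(-29.5,-15,36)]
g,rg=fitpose(c,s,uv,M,.03,[.5,-.265,.23]); print('gauge',g.round(4),np.degrees(g[2]).round(2),rg.round(1).tolist())
pp=[.6006,-.2399,.2461]
cy,sy=np.cos(pp[2]),np.sin(pp[2])
def inm(t): q=t-np.array(pp[:2]); return (cy*q[0]+sy*q[1]).round(4),(-sy*q[0]+cy*q[1]).round(4)
print('tip in mouth',inm(g[:2]+.0415*np.array([np.cos(g[2]),np.sin(g[2])])))
print('ind. red line',[inm(x[:2]) for x in back(c,uv[:2],.036,s)],'fin base',[inm(x[:2]) for x in back(c,uv[2:4],.036,s)],'fin top',[inm(x[:2]) for x in back(c,uv[4:],.066,s)])
# caliper front top edge row 400
print('cal front top',[inm(x[:2]) for x in back(c,P([(200,402),(350,402)]),.085,s)])
E
```

```text
gauge [ 0.6086 -0.2379  0.2483] 14.22 [[-1.1, -0.2], [0.4, 0.1], [0.1, -1.3], [0.5, -1.5], [-1.5, 1.3], [1.6, 1.3]]
tip in mouth (np.float64(0.0497), np.float64(0.0001))
ind. red line [(np.float64(-0.0154), np.float64(0.0174)), (np.float64(-0.0152), np.float64(-0.0179))] fin base [(np.float64(-0.022), np.float64(0.015)), (np.float64(-0.022), np.float64(-0.0149))] fin top [(np.float64(-0.0207), np.float64(0.0143)), (np.float64(-0.0206), np.float64(-0.0144))]
cal front top [(np.float64(0.0041), np.float64(0.0062)), (np.float64(0.0041), np.float64(-0.0095))]
```

Call:
drive_tool:
  targets:
    - {"slide": [0.003,0,0.002],"turn": 0,"jaw": -1}
    - {"slide": [0.006,0,0.002],"turn": 0,"jaw": -1}
    - {"slide": [0.008,0,0.002],"turn": 0,"jaw": -1}
    - {"slide": [0.01,0,0.002],"turn": 0,"jaw": -1}
    - {"slide": [0.01,0,0.002],"turn": 0,"jaw": -1}

```text
time_s: 14.05
eef_pos: [0.5674, -0.2489, 0.0364]
tcp_rot: [3.142, -0.0, 0.245]
wrist_force: [-0.4, 0.5, -0.2]
width: 0.0009
```

Call:
drive_tool:
  targets:
    - {"slide": [-0.015,0,0],"turn": 0,"jaw": -1}
    - {"slide": [-0.04,0,-0.01],"turn": 0,"jaw": -1}
    - {"slide": [-0.06,0,-0.04],"turn": 0,"jaw": -1}
    - {"slide": [-0.075,0,-0.09],"turn": 0,"jaw": -1}
    - {"slide": [-0.075,0,-0.1],"turn": 0,"jaw": -1}
    - {"slide": [-0.075,0,-0.1],"turn": 0,"jaw": -1}

```text
time_s: 14.65
eef_pos: [0.4944, -0.2683, 0.1383]
tcp_rot: [3.14, -0.004, 0.244]
wrist_force: [-0.3, -0.3, -0.1]
width: 0.0005
```

```bash
python3 look.py 13; python3 - <<'E'
from h import *
from station import ctrl
im=cv2.imread('pics/wrist13.png'); crop(im,235,0,395,180,3.3,'pics/g13.png')
sd=ctrl.camera('side')[:,:,::-1]; crop(sd,310,210,410,300,6,'pics/side13.png')
E
```

```text
tcp in mouth -0.1099 -0.0017
t 14.65 tcp [ 0.4944 -0.2683  0.1383] yaw 13.95 w 0.0005 F [-0.3 -0.3 -0.1]
slide [ 0.0765 -0.002   0.1026] turn -0.0025
```

View pics/g13.png

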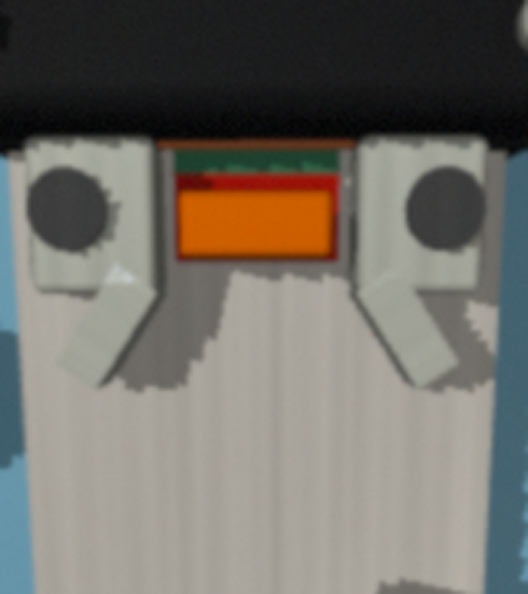

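View pics/side13.png

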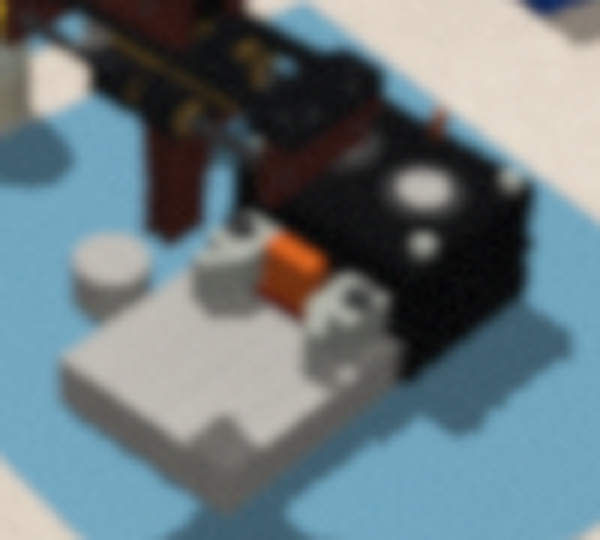

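```bash
python3 - <<'E'
from fit import *
from station import ctrl
import pickle
s=pickle.load(open('s13.pkl','rb'));c=ctrl.get_calibration('wrist')
P=lambda a:np.array(a)/3.3+[235,0]
uv=P([(177,176),(338,175),(179,191),(335,190),(178,258),(336,258)])
M=[(-23.5,18,6),(-23.5,-18,6),(-29.5,15,36),(-29.5,-15,36),(-41.5,15,36),(-41.5,-15,36)]
g,rg=fitpose(c,s,uv,M,.03,[.5,-.265,.23]); print('gauge',g.round(4),np.degrees(g[2]).round(2),rg.round(1).tolist())
uvm=P([(8,160),(505,152),(157,295),(353,293),(157,142),(355,142)])
Mm=[(0,55,30),(0,-55,30),(-30,20.5,56),(-30,-20.5,56),(0,20.5,56),(0,-20.5,56)]
p,r=fitpose(c,s,uvm,Mm,0,[.598,-.244,.23]); print('mouth',p.round(4),np.degrees(p[2]).round(2),r.round(1).tolist())
for pp in (p,np.array([.6006,-.2399,.2461])):
    cy,sy=np.cos(pp[2]),np.sin(pp[2])
    def inm(t): q=t-np.array(pp[:2]); return (cy*q[0]+sy*q[1]).round(4),(-sy*q[0]+cy*q[1]).round(4)
    print('tip in mouth',inm(g[:2]+.0415*np.array([np.cos(g[2]),np.sin(g[2])])), 'dyaw',np.degrees(g[2]-pp[2]))
    print('face line (pad gap orange edge z=.041)',inm(back(c,P([(257,150)]),.041,s)[0][:2]),'redline',inm(back(c,P([(257,175)]),.036,s)[0][:2]))
ctrl.camera
t=ctrl.camera('top')[:,:,::-1]; cv2.imwrite('pics/top13.png',t)
E
```

```text
gauge [ 0.6182 -0.2357  0.2472] 14.16 [[-0.8, -0.3], [0.8, -0.2], [-0.0, 0.3], [-0.1, 0.4], [0.8, -0.1], [-0.6, -0.3]]
mouth [ 0.5998 -0.24    0.2537] 14.54 [[-0.6, -0.6], [0.1, 0.3], [0.1, 1.0], [1.0, 1.0], [-1.7, -0.4], [1.0, -1.1]]
tip in mouth (np.float64(0.0605), np.float64(-0.0008)) dyaw -0.3717864663556352
face line (pad gap orange edge z=.041) (np.float64(-0.0002), np.float64(-0.0003)) redline (np.float64(-0.0046), np.float64(-0.0002))
tip in mouth (np.float64(0.0596), np.float64(-0.0002)) dyaw 0.06423604169263798
face line (pad gap orange edge z=.041) (np.float64(-0.001), np.float64(-0.0002)) redline (np.float64(-0.0054), np.float64(-0.0002))
```

View pics/top13.png

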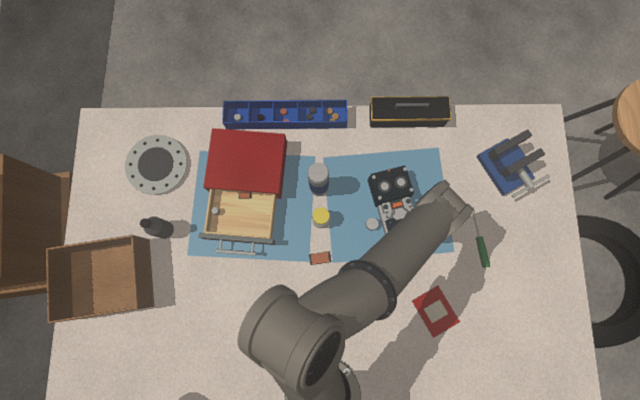

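The tip reads about 60 mm (the green band crosses the front face), and everything else looks in place. Last check: the drawer's extension.

```bash
python3 - <<'E'
from h import *
t=cv2.imread('pics/top13.png'); crop(t,190,160,300,260,5,'pics/cab13.png')
E
```

```text
(no output)
```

View pics/cab13.png

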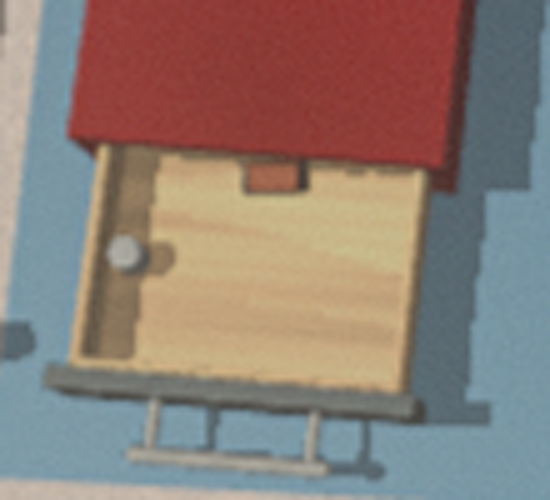

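```bash
python3 - <<'E'
from h import *
from station import ctrl
c=ctrl.get_calibration('top')
a=back(c,np.array([(155,514),(350,530)])/5+[190,110],.05).mean(0); b=back(c,np.array([(127,454),(328,468)])/5+[190,160],.05).mean(0)
print(a,b,np.linalg.norm(a-b))
s=ctrl.observe(); print(s['eef_pos'],s['qd'].round(3),s['wrist_force'].round(1))
E
```

```text
[0.55676988 0.25644255 0.05      ] [0.4361535  0.26818618 0.05      ] 0.12118673143872984
[ 0.4937631  -0.26638257  0.1350589 ] [ 0.002  0.016 -0.006 -0.001  0.004  0.005 -0.003] [ 0.2  0.5 -1.2]
```

Call:
drive_tool:
  targets:
    - {"slide": [0,0,-0.05],"turn": 0,"jaw": -1}
    - {"slide": [0,0,-0.08],"turn": 0,"jaw": -1}
    - {"slide": [0,0,-0.08],"turn": 0,"jaw": -1}
    - {"slide": [0,0,-0.08],"turn": 0,"jaw": -1}
    - {"slide": [0,0,-0.08],"turn": 0,"jaw": -1}

```text
time_s: 15.3
eef_pos: [0.4934, -0.2664, 0.2144]
tcp_rot: [-3.14, 0.003, 0.246]
wrist_force: [0.2, -0.2, -0.6]
width: 0.0004
```

```bash
python3 -c "
from station import ctrl
print(ctrl.job_done())"
```

```text
the job is handed in; nothing more can be done
None
```

I pulled the drawer out to its stop by the handle and lifted the gauge out by its fin. I laid it on the block with its tip about 14 mm in the gap, then pushed it home from the fin's rear face with closed fingers. I handed the job in at about 15.3 s with the gripper well clear; no verdict is reported.

**Last checks**
- **Gauge:** two wrist-camera fits put the tip 59.6 and 60.5 mm past the front face, within 1 mm of centre and 0.4° of the gap's direction. The green band lies across the face. I did not measure height or tilt, but the gauge looks flat in the picture.
- **Drawer:** it met its stop with about 20 N on the wrist after a travel of about 123 mm. The later top view gave 121 mm, so the two agree to about 2 mm. The socket and brake pad are still in the drawer.
- **Bystanders:** all look unmoved and upright in the last top view; I checked this by eye.
- **One reading that disagreed:** the caliper's upper front edge came out about 4 mm further back than the mouth. I put this down to its rounded edge, because the later fit of the mouth agreed to about 1 mm.

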